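# Free the locating block of the tin-labelling jig

### The arm

A 7-joint arm with a two-finger parallel gripper is mounted at the origin on a cart in front of the work surface, level with it; the furniture and walls round the work are solid. World frame = base frame: x ahead of the robot, y to its left, z up, the work surface at z = 0. Lengths are in m, angles in rad, forces in N, time in s.
With the tool pointing down it reaches from about 0.4 to 0.875 m from the base axis. Payload 6.5 kg.
Tool frame: the origin (TCP) lies at the very end of the fingers, on their centre line; the grasp point (between the pads) lies 19 mm behind it; z points along the fingers, y is the line along which they close (so a half turn about z gives the same grasp; the last joint's range is limited). The gripper opens to 85 mm and grips with 20 to 120 N. Pads are 22 mm wide; open, the fingers measure 114 mm over their backs; the gripper's body (76 mm by 85 mm) begins 54 mm behind the grasp point. The pads swing forward as they close: fully open they stand 13 mm farther back than shut.
Start: joints at [-1.328, 0.536, -0.004, 1.538, 0.003, 1.067, -0.071], TCP at [0.198, 0.619, 0.231] pointing down, gripper open.
Joint ranges: [-2.7, 2.7], [-0.37, 2.16], [-1.27, 1.26], [0.24, 2.4], [-1.31, 4.45], [0.19, 1.91], [-2.76, 2.76]. Speed limits (rad/s): [2.39, 2.39, 3.14, 3.14, 3.14, 3.14, 3.14].

### API

Orientations are given as a 3x3 rotation matrix whose columns are the frame's x, y, z axes.
In Python, from cell import status, vision, ticket gives the robot as it stands.
- The arm moves only by the shell command python3 -m pendant 'ROWS' [OPENING] [FORCE]. ROWS is JSON, a list of rows, each a list of 6 numbers: the shift along the tool's x, y, z in mm, then the turn, a rotation vector about the tool's x, y, z in rad. A call has 1 to 20 rows; each row shifts and turns the commanded pose from where the row before left it, along the tool's axes as they then stand; what a row does not reach is not made up. A row lasts 1/8 s, in which the tool goes at most 62.5 mm and 10.7 degrees, less where a joint would pass 70% of its speed; a pose out of reach is approached as far as the arm can. A call with a gripper value outside its range is refused whole. OPENING is the opening, from -1 (shut) to 1 (fully open), so that 0 is half open, set as the call begins (- or left out, the last holds). The fingers move at their own pace and stop on an object; FORCE is the grip in N (left out, the last holds). Time passes only in rows, so rows that do not move let the fingers close. It gives the time, the measured TCP pose, the force, the opening and the grip force at its end, in the units of the state.
- status.observe(): the state, without advancing time (a new reading comes with each control period).
- vision.grab_frame(name): name is "side" or "top"; returns the picture (384x512x3 uint8, red, green, blue); there is no depth.
- vision.calibration(name): a dict with "fx", "fy", "cx", "cy" (pixels), "rvec" (rotation vector, rad) and "tvec" (3), from world to camera coordinates, as OpenCV has them. Camera axes: x right, y down, z forward; pixel columns grow to the right and rows downward; lengths in m; the calibration is good to about 2 mm. A picture is of the moment at which its call begins. calibration takes no time and is no camera call.
- ticket.hand_in(): hands the job in; it is judged then, once.
Trained networks look in the newest picture that a camera, given by its name, has taken for a name from the list of things; names that differ only in an ending like _2 or _b are one class to them, and where a whole thing is asked for, a point or a joint stands for the part that bears it (a point fixed in the world has none). Each returns a list of dicts, best first, with "confidence" (0 to 1); they miss things now and then, are a little off and sometimes report something else, mostly with a low value. They report only what shows in the picture. A call takes as long as a camera call.
- vision.recognise(camera, thing): "position" ([column, row] in pixels, amid what is visible of it).
The state is a dict: "t": time; "joints": joint angles; "joint_velocities": joint speeds; "tau": joint torques, N m; "position": TCP position; "ee_rot": TCP orientation; "contact_force": force on the tool from outside, world axes, zero at the start; "ft_torque": the same for the moment, N m; "opening": finger opening in m; "grasp_force": force on a finger pad.
Only numpy, scipy, OpenCV 4.12 (cv2) and the standard library are available. Lean on these libraries where they do the work, as an engineer would, in place of code of your own. Each camera call takes 0.05 s, during which the arm holds its last target. There are 200 camera calls.

### The job

The green locating block of the metal tin-labelling jig has to come out before the next tin size is run, but it sits tight between two spring cheeks: a straight pull only brings the whole jig up off the table, so take the block by its green head, rock it side to side (towards one cheek, then the other) and walk it up until it frees. Finish while holding it level in the gripper about two centimetres above the jig, straight over its pocket, so that the pocket can be wiped. The jig must stay flat on the table where it stands, and everything else is left alone.

Things in the scene. Friction and masses are not known exactly. Their poses are not given: they have to be found in the camera images.
- locator_centre (a point): centre, half-way up, of the green-headed locating block, 68 mm tall, 0.25 kg. Axes: z up, x away from the tin place, y towards one spring cheek (parallel to the jig's while seated). Underside 34 mm below, top 34 mm above. The lower 26 mm is a bare metal shank 56 (x) by 50 (y) mm that stands on the pocket floor, 24 mm deep in the jig
- locator_head (a point): centre of the block's green plastic head (13 mm above the block's centre, same axes): 42 mm tall, 44 mm wide along y between flat, upright, parallel +y and -y sides (grasp across these), 52 mm along x (-28 to +24 mm), its -x front hollowed to the round of a tin. Seated, the jig's top face lies 23 mm below this point
- jig: the metal tin-labelling jig, loose on the table on four low rubber feet: a plate 180 (x) by 200 (y) mm, 2.2 kg (22 N, less than the straight pull that the block needs). Origin: centre of its underside on the table, z up; top face 34 mm above it. On its -x half a black ring marks the tin's place between two white rails, 12 mm high, that lead the tin in
- pocket_mouth (a point): centre of the pocket's mouth, level with the jig's top face, 35 mm towards jig +x from its middle; jig axes. The pocket is a rectangular hole 58 by 58 mm, its floor 24 mm below this point. The block has 1 mm play either side along x; along y it has 4 mm to each wall and can lean about 7 degrees (0.12 rad) either way about x
- cheek_line (a point): mid-point between the two spring cheeks, 17 mm above the pocket floor; jig axes. The cheeks stand at +y and -y, yield up to 4 mm and press on the shank's y faces with about 30 N each; friction about 0.6 (varies), so each side drags with 14 to 22 N where it slides, until that side's lower edge has risen about 20 mm
- spare_locator_centre (a point): the locating block for the large tins, with a blue head, standing loose on the table: not to be touched; same size as the green one, its front hollowed to a wider round, centre half-way up (34 mm above the table)
- label_roll: white roll of labels standing flat on the table, diameter 83 mm, 40 mm tall, origin at the centre of its underside: not to be touched
- lot_tin: closed gold tin on the table, diameter 66 mm, 22 mm tall, origin at the centre of its underside: not to be touched

How it is judged:
On the way:
1. the block is rocked: it leans at least 2 degrees while its shank is still in the pocket (underside less than 18 mm above the pocket floor) (angle between locator_centre's own z axis and vertical above 0.035 rad and z of locator_centre in the frame of jig below 0.062 m), for 0.05 s.
At the end, for the whole second after the job is handed in: the green block is held by the fingers, its underside 4 to 45 mm above the jig's top face, its centre within 25 mm of the pocket's centre in jig x and in jig y, upright within 0.15 rad, no longer touching the jig; the jig stands flat on the table (z of locator_centre in the frame of jig between 0.072 and 0.113 m and x of locator_centre in the frame of jig between 0.01 and 0.06 m and y of locator_centre in the frame of jig between -0.025 and 0.025 m and angle between locator_centre's own z axis and vertical below 0.15 rad and contact force between locator and the fingers above 1 N and contact force between locator and jig below 0.1 N and height (world z) of jig below 0.003 m and angle between jig's own z axis and vertical below 0.02 rad); the arm keeps its last pose, push and grip.
It fails at once if the jig is lifted off the table by more than 6 mm or tipped by more than 0.06 rad (height (world z) of jig above 0.006 m or angle between jig's own z axis and vertical above 0.06 rad).
It fails at once if the jig is dragged or turned away: moved by more than 30 mm (distance of jig from where it was at the start of the episode above 0.03 m).
It fails at once if the blue-headed block, the label roll or the gold tin is moved by more than 20 mm (distance of any of spare_locator_centre, label_roll, lot_tin from where it was at the start of the episode above 0.02 m).
It also fails if it takes over 48 s, if anything falls off the work surface, if the arm or the gripper's body presses on something with over 40 N, if the wrist force passes 120 N, or if a joint passes its speed limit or range.

## Working session

There is one attempt and no reset: what is moved stays moved. The work goes in short steps, Python scripts to look and compute and a shell command to move; the robot and the scene stay as the last step left them, time stands still between calls to the robot, and variables do not carry over. Pictures are saved under pics/ and viewed, at most 10 in all, crops included, and the job is handed in when it is done.

```bash
mkdir -p pics; ls
python3 - <<'E'
from cell import status, vision
import cv2
for n in("top","side"):
    cv2.imwrite(f"pics/{n}0.png",vision.grab_frame(n)[:,:,::-1])
    for t in("locator_head","locator_centre","pocket_mouth","jig","spare_locator_centre","label_roll","lot_tin"):
        print(n,t,[(r["position"],round(r["confidence"],2)) for r in vision.recognise(n,t)][:3])
    print(vision.calibration(n))
s=status.observe();print(s["t"],s["position"],s["ee_rot"],s["opening"])
E
```

```text
pics
top locator_head [([183.3, 180.0], 0.62)]
top locator_centre [([180.9, 179.5], 0.88)]
top pocket_mouth []
top jig [([184.1, 194.6], 0.7)]
top spare_locator_centre [([330.3, 192.3], 0.57)]
top label_roll [([336.4, 136.4], 0.72)]
top lot_tin [([333.5, 254.5], 0.78)]
{'fx': 352.2848586479366, 'fy': 352.2848586479366, 'cx': 255.07051881821548, 'cy': 191.18453888050848, 'rvec': array([ 2.16074723, -2.17274407,  0.1622323 ]), 'tvec': array([-0.25562942,  0.49194822,  0.89792522])}
side locator_head [([186.6, 238.1], 0.56)]
side locator_centre [([190.3, 233.1], 0.74)]
side pocket_mouth [([212.2, 267.4], 0.93)]
side jig [([209.8, 264.2], 0.83)]
side spare_locator_centre [([289.5, 165.3], 0.86)]
side label_roll []
side lot_tin [([351.2, 187.4], 0.64), ([242.9, 154.5], 0.44)]
{'fx': 410.4088475661535, 'fy': 410.4088475661535, 'cx': 248.10803935449317, 'cy': 182.99325944495857, 'rvec': array([ 0.62042978, -2.43347795,  1.46188961]), 'tvec': array([0.31956666, 0.28597102, 0.4851837 ])}
0.8 [0.19750688 0.61925986 0.23129022] [[-9.52721656e-01  3.03844443e-01  3.59506797e-06]
 [ 3.03844443e-01  9.52721656e-01 -5.20421678e-06]
 [-5.00637146e-06 -3.86582861e-06 -1.00000000e+00]] 0.08536046825236891
```

View pics/top0.png

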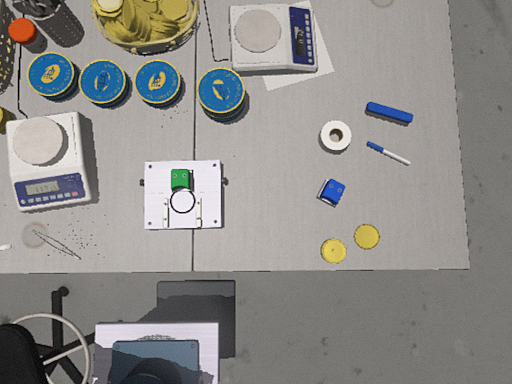

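View pics/side0.png

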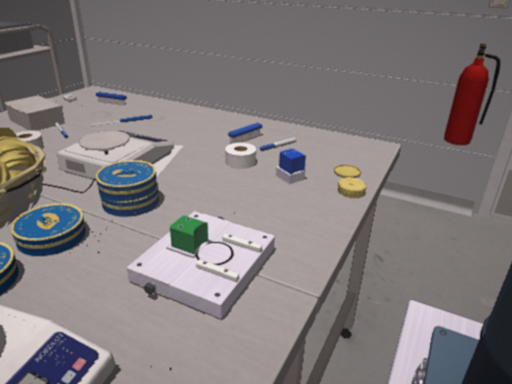

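The top view shows the jig at cols 144–223, rows 160–229, with the green head at about (181,179) and the tin ring below it, so jig +x is up in the image. The blue block, roll and tin are well to the right, around col 330. Next I measure the jig edges and the head.

```bash
cat > h.py <<'E'
import numpy as np,cv2
from cell import vision,status
def cam(n):
    c=vision.calibration(n);K=np.array([[c["fx"],0,c["cx"]],[0,c["fy"],c["cy"]],[0,0,1]])
    return K,cv2.Rodrigues(c["rvec"])[0],np.array(c["tvec"]),c["rvec"]
def back(n,px,z):
    K,R,t,_=cam(n);px=np.atleast_2d(px).astype(float)
    d=(np.linalg.inv(K)@np.c_[px,np.ones(len(px))].T).T@R; o=-R.T@t
    return o+d*((z-o[2])/d[:,2])[:,None]
def proj(n,P):
    K,R,t,r=cam(n);return cv2.projectPoints(np.array(P,float),r,t,K,None)[0][:,0]
E
python3 - <<'E'
from h import *
im=cv2.imread("pics/top0.png")
hsv=cv2.cvtColor(im,cv2.COLOR_BGR2HSV)
def big(m,roi):
    mm=np.zeros_like(m);x0,y0,x1,y1=roi;mm[y0:y1,x0:x1]=m[y0:y1,x0:x1]
    c=max(cv2.findContours(mm,cv2.RETR_EXTERNAL,cv2.CHAIN_APPROX_NONE)[0],key=cv2.contourArea);return c
g=cv2.inRange(hsv,(45,100,40),(80,255,255))
w=cv2.inRange(cv2.cvtColor(im,cv2.COLOR_BGR2GRAY),205,255)
for nm,m,roi,z in(("jig",w,(130,145,240,245),.034),("green",g,(130,145,240,245),.078)):
    c=big(m,roi);r=cv2.minAreaRect(c);b=cv2.boxPoints(r);P=back("top",b,z)
    print(nm,r,"\n",b,"\n",P.round(4),P.mean(0).round(4),[np.linalg.norm(P[i]-P[i-1]).round(4) for i in range(4)],
      [np.degrees(np.arctan2(*(P[i]-P[i-1])[[1,0]])).round(2) for i in range(4)])
cv2.imwrite("pics/crops.png",np.hstack([cv2.resize(im[150:240,140:230],(400,400),interpolation=2),cv2.resize(cv2.imread("pics/side0.png")[195:315,125:285],(400,300),interpolation=2)if 0 else cv2.resize(cv2.imread("pics/side0.png")[190:320,145:275],(400,400),interpolation=2)]))
E
```

```text
jig ((182.0, 194.0), (68.0, 76.0), 90.0) 
 [[144. 160.]
 [220. 160.]
 [220. 228.]
 [144. 228.]] 
 [[ 0.5752  0.0362  0.034 ]
 [ 0.5748 -0.1653  0.034 ]
 [ 0.3942 -0.1663  0.034 ]
 [ 0.3955  0.0304  0.034 ]] [ 0.485  -0.0663  0.034 ] [np.float64(0.1798), np.float64(0.2015), np.float64(0.1806), np.float64(0.1966)] [np.float64(1.86), np.float64(-90.12), np.float64(-179.68), np.float64(89.63)]
green ((179.5, 178.5), (19.0, 17.0), 90.0) 
 [[171. 169.]
 [188. 169.]
 [188. 188.]
 [171. 188.]] 
 [[ 0.5423 -0.0453  0.078 ]
 [ 0.5422 -0.088   0.078 ]
 [ 0.4937 -0.0889  0.078 ]
 [ 0.4939 -0.0464  0.078 ]] [ 0.518  -0.0671  0.078 ] [np.float64(0.0485), np.float64(0.0428), np.float64(0.0485), np.float64(0.0425)] [np.float64(1.32), np.float64(-90.15), np.float64(-179.03), np.float64(89.78)]
```

View pics/crops.png

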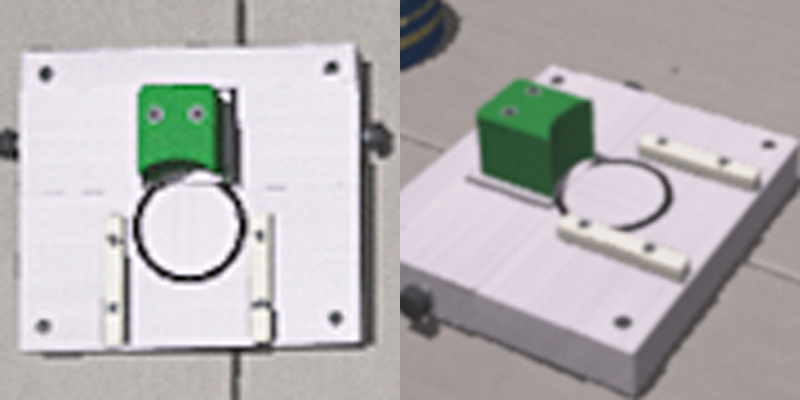

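The crops show the head's flat ±y sides facing image left and right, and the hollowed front towards the ring. The jig's four corner screws are at crop (45,74), (331,67), (43,326) and (335,318), which I use for its yaw.

Run:
```python
from h import *
s=90/400
f=lambda L:np.array(L)*s+[140,150]-.5+s/2
P=back("top",f([(45,74),(331,67),(43,326),(335,318)]),.034);print(P.round(4),P.mean(0))
a=lambda v:np.degrees(np.arctan2(v[1],v[0])).round(2)
print(a(P[0]-P[1])-90,a(P[2]-P[3])-90,a(P[0]-P[2]),a(P[1]-P[3]))
Q=back("top",f([(155,114),(197,114)]),.078);print(Q.round(4),Q.mean(0),a(Q[0]-Q[1])-90)
Q=back("top",f([(190,227)]),.034);print("ring",Q)
# side-view check: seated head top corners for candidate pose, green mask extents
im=cv2.imread("pics/side0.png");g=cv2.inRange(cv2.cvtColor(im,cv2.COLOR_BGR2HSV),(45,100,30),(80,255,255));g[:190]=0;g[320:]=0;g[:,:145]=0;g[:,275:]=0
print("side green bbox",cv2.boundingRect(g))
for yaw in(0,1,2):
  c,sn=np.cos(np.radians(yaw)),np.sin(np.radians(yaw))
  for cx,cy in((.520,-.067),):
    C=[[cx+c*x-sn*y,cy+sn*x+c*y,z] for x in(-.028,.024) for y in(-.022,.022) for z in(.036,.078)]
    for n in("side","top"):
        p=proj(n,C);print(yaw,n,p.min(0).round(1),p.max(0).round(1))
ys,xs=np.nonzero(cv2.inRange(cv2.cvtColor(cv2.imread("pics/top0.png"),cv2.COLOR_BGR2HSV),(45,100,30),(80,255,255))[145:245,130:240]);print("top",xs.min()+130,xs.max()+130,ys.min()+145,ys.max()+145)
```

```text
[[ 0.5583  0.0205  0.034 ]
 [ 0.5621 -0.1496  0.034 ]
 [ 0.4084  0.0171  0.034 ]
 [ 0.4121 -0.1531  0.034 ]] [ 0.48523282 -0.06626926  0.034     ]
1.2999999999999972 1.2199999999999989 1.3 1.33
[[ 0.5262 -0.0544  0.078 ]
 [ 0.5262 -0.0781  0.078 ]] [ 0.52620205 -0.06624278  0.078     ] -0.1700000000000017
ring [[ 0.46617498 -0.06731298  0.034     ]]
side green bbox (170, 216, 37, 37)
0 side [167.8 212.3] [208. 253.]
0 top [170.4 168.3] [191.  190.9]
1 side [167.8 212.3] [208.  252.9]
1 top [170.6 168.1] [190.9 191. ]
2 side [167.8 212.4] [207.9 252.8]
2 top [170.6 168. ] [191.1 191.1]
top 171 189 169 189
```

Jig centre is (0.485,-0.066) with yaw 1.3°, and the head is at (0.520,-0.066). The dimensions come out at 180x200 mm and match. I'll travel high, in a straight line over clear table.

```bash
python3 -m pendant '[[-20,-22,2,0,0,0],[-28,-30,4,0,0,0],[-28,-30,4,0,0,0],[-28,-30,4,0,0,0],[-28,-30,4,0,0,0],[-28,-30,4,0,0,0],[-28,-30,4,0,0,0],[-28,-30,4,0,0,0],[-28,-30,4,0,0,0],[-28,-30,4,0,0,0],[-28,-30,4,0,0,0],[-28,-30,4,0,0,0],[-28,-30,4,0,0,0],[-28,-30,4,0,0,0],[-28,-30,4,0,0,0],[-28,-30,4,0,0,0],[-28,-30,4,0,0,0],[-28,-30,4,0,0,0],[-15,-20,2,0,0,0]]' 1 100
python3 -m pendant '[[0,0,0,0,0,-0.08],[0,0,0,0,0,-0.09],[0,0,0,0,0,-0.09],[0,0,0,0,0,-0.071],[0,0,0,0,0,0],[0,0,0,0,0,0]]'
cat >> h.py <<'E'
def err(x,y,z,yaw):
    "shift in tool axes (mm) to x,y,z, and turn to tool y at jig yaw (deg)+90"
    s=status.observe();R=np.array(s["ee_rot"]);p=np.array(s["position"])
    a,c=np.radians(yaw),1; Rt=np.array([[-np.cos(a),-np.sin(a),0],[-np.sin(a),np.cos(a),0],[0,0,-1]])
    print("t",s["t"],"p",p.round(4),"shift",(R.T@(np.array([x,y,z])-p)*1e3).round(1),"turn",cv2.Rodrigues(R.T@Rt)[0].ravel().round(4),"F",np.round(s["contact_force"],1),"M",np.round(s["ft_torque"],2),"open",round(s["opening"],4),"grip",s["grasp_force"])
E
python3 -c "
from h import *
err(.5202,-.0655,.13,1.28)"
```

```text
t: 3.18
position: [0.5175, -0.0641, 0.1593]
ee_rot: [[-0.952, 0.306, 0.001], [0.306, 0.952, -0.001], [-0.001, -0.0, -1.0]]
contact_force: [0.2, 0.9, -0.7]
opening: 0.0854
grasp_force: 0.0
t: 3.92
position: [0.5167, -0.0619, 0.1594]
ee_rot: [[-1.0, -0.021, 0.0], [-0.021, 1.0, 0.0], [-0.0, 0.0, -1.0]]
contact_force: [-0.3, -0.2, -0.4]
opening: 0.0851
grasp_force: 0.0
t 3.925 p [ 0.5167 -0.0619  0.1594] shift [-3.4 -3.6 29.4] turn [ 0.      0.0002 -0.0015] F [-0.3 -0.2 -0.4] M [-0.08  0.01  0.03] open 0.0851 grip 0.0
```

```bash
python3 -m pendant '[[-3.4,-4,15,0,0,-0.0015],[0,0,25,0,0,0],[0,0,25,0,0,0],[0,0,20,0,0,0],[0,0,15,0,0,0],[0,0,10,0,0,0],[0,0,5,0,0,0],[0,0,0,0,0,0],[0,0,0,0,0,0]]'
python3 - <<'E'
from h import *
err(.5202,-.066,.044,1.28)
for n in("top","side"): cv2.imwrite(f"pics/{n}1.png",vision.grab_frame(n)[:,:,::-1])
cv2.imwrite("pics/c1.png",np.hstack([cv2.resize(cv2.imread("pics/top1.png")[150:240,140:230],(400,400)),cv2.resize(cv2.imread("pics/side1.png")[170:300,135:265],(400,400))]))
E
```

```text
t: 5.05
position: [0.5206, -0.0659, 0.0448]
ee_rot: [[-1.0, -0.024, 0.001], [-0.024, 1.0, -0.0], [-0.001, -0.0, -1.0]]
contact_force: [-0.3, 0.0, 0.6]
opening: 0.0854
grasp_force: 0.0
t 5.05 p [ 0.5206 -0.0659  0.0448] shift [ 0.4 -0.1  0.8] turn [-0.0001  0.0011  0.0013] F [-0.3  0.   0.6] M [-0.01  0.05  0.07] open 0.0854 grip 0.0
```

View pics/c1.png

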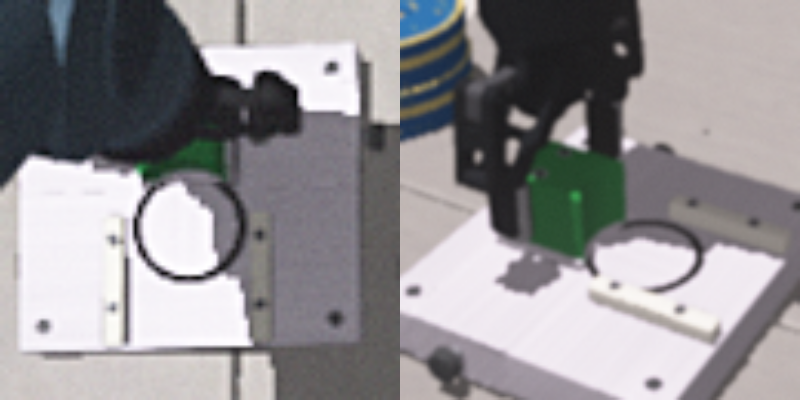

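The open fingers straddle the head on its ±y sides (side crop, about (500,170) and (605,120)), clear of the jig face. Closing now.

```bash
python3 -m pendant '[[0,0,0,0,0,0],[0,0,0,0,0,0],[0,0,0,0,0,0],[0,0,0,0,0,0],[0,0,0,0,0,0],[0,0,0,0,0,0],[0,0,0,0,0,0],[0,0,0,0,0,0]]' -1 100
python3 - <<'E'
from h import *
err(.5202,-.066,.044,1.28)
# plan: (zL,zR) lower edge heights of block; tcp h above underside
h=status.observe()["position"][2]*1e3-10
prev=None
def pose(zL,zR):
    th=np.arcsin((zR-zL)/50);zb=(zL+zR)/2;yb=(17-zb)*np.tan(th) if zb<17 else 0
    return np.array([yb-h*np.sin(th),zb+h*np.cos(th)]),th
p,t=pose(0,0)
for w in[(0,5),(9.5,4.5),(9,14),(18.5,13.5),(18,23),(27,22.5),(27,27),(44,44)]:
    q,u=pose(*w);d=q-p;m=(t+u)/2
    # tool y=(cos,sin), tool z=-(-sin,cos) at mid tilt; n equal rows
    dy=d@[np.cos(m),np.sin(m)];dz=-d@[-np.sin(m),np.cos(m)]
    print(w,"total dy %.2f dz %.2f rx %.3f"%(dy,dz,-(u-t)));p,t=q,u
E
```

```text
t: 6.15
position: [0.5202, -0.0659, 0.0448]
ee_rot: [[-1.0, -0.024, 0.0], [-0.024, 1.0, 0.0], [-0.0, 0.0, -1.0]]
contact_force: [-1.1, -0.5, 6.1]
opening: 0.0428
grasp_force: 101.9
t 6.15 p [ 0.5202 -0.0659  0.0448] shift [ 0.  -0.1  0.8] turn [0.0001 0.0002 0.0012] F [-1.1 -0.5  6.1] M [ 0.2   0.3  -0.02] open 0.0428 grip 101.88468217849731
(0, 5) total dy -1.90 dz -2.42 rx -0.100
(9.5, 4.5) total dy 4.49 dz -4.50 rx 0.200
(9, 14) total dy -5.40 dz -4.50 rx -0.200
(18.5, 13.5) total dy 6.30 dz -4.50 rx 0.200
(18, 23) total dy -6.86 dz -4.50 rx -0.200
(27, 22.5) total dy 6.63 dz -4.25 rx 0.190
(27, 27) total dy -3.24 dz -2.25 rx -0.090
(44, 44) total dy 0.00 dz -17.00 rx -0.000
```

The grip is good: opening is 43 mm at 102 N. First rock.

```bash
python3 -m pendant '[[0,-0.4,-0.5,-0.02,0,0],[0,-0.4,-0.5,-0.02,0,0],[0,-0.4,-0.5,-0.02,0,0],[0,-0.4,-0.5,-0.02,0,0],[0,-0.3,-0.4,-0.02,0,0],[0,0,0,0,0,0],[0,0,0,0,0,0],[0,0,0,0,0,0]]'
cat >> h.py <<'E'
def st(h=34.8,c=(.5202,-.0659)):
    s=status.observe();R=np.array(s["ee_rot"]);p=np.array(s["position"])
    th=-np.arctan2(R[1,2],-R[2,2]); th=np.arcsin(R[2,1]); b=(p+R[:,2]*h*1e-3)
    dz=25*np.sin(th);zb=b[2]*1e3-10
    print("t %.2f theta %.3f zL %.1f zR %.1f yb %.1f xb %.1f axis_y@17 %.1f"%(s["t"],th,zb-dz,zb+dz,(b[1]-c[1])*1e3,(b[0]-c[0])*1e3,(b[1]-c[1])*1e3-(17-zb)*np.tan(th)),"F",np.round(s["contact_force"],1),"M",np.round(s["ft_torque"],2),"grip",round(s["grasp_force"]),"open",round(s["opening"],4))
E
python3 -c "
from h import *
st()"
```

```text
t: 7.15
position: [0.5203, -0.0683, 0.0469]
ee_rot: [[-1.0, -0.023, -0.002], [-0.023, 0.995, 0.1], [-0.0, 0.1, -0.995]]
contact_force: [-1.9, -1.9, 6.8]
opening: 0.0428
grasp_force: 102.4
t 7.15 theta 0.101 zL -0.3 zR 4.8 yb 1.0 xb 0.0 axis_y@17 -0.4 F [-1.9 -1.9  6.8] M [-1.    0.41 -0.01] grip 102 open 0.0428
```

The block leans 0.10 rad and the forces stay low. Swinging back.

```bash
python3 -m pendant '[[0,0.6,-0.5,0.025,0,0],[0,0.6,-0.5,0.025,0,0],[0,0.6,-0.5,0.025,0,0],[0,0.6,-0.5,0.025,0,0],[0,0.6,-0.6,0.025,0,0],[0,0.6,-0.6,0.025,0,0],[0,0.6,-0.6,0.025,0,0],[0,0.6,-0.6,0.025,0,0],[0,0,0,0,0,0],[0,0,0,0,0,0]]' >/dev/null
python3 -c "
from h import *
st()"
```

```text
t 8.40 theta -0.101 zL 8.9 zR 3.9 yb -0.7 xb -0.1 axis_y@17 0.4 F [ 2.5 -3.5 -9.5] M [ 0.27 -0.64  0.05] grip 103 open 0.0429
```

```bash
python3 -m pendant '[[0,-0.7,-0.5,-0.025,0,0],[0,-0.7,-0.5,-0.025,0,0],[0,-0.7,-0.5,-0.025,0,0],[0,-0.7,-0.5,-0.025,0,0],[0,-0.7,-0.6,-0.025,0,0],[0,-0.7,-0.6,-0.025,0,0],[0,-0.7,-0.6,-0.025,0,0],[0,-0.7,-0.6,-0.025,0,0],[0,0,0,0,0,0],[0,0,0,0,0,0]]' >/dev/null
python3 - <<'E'
from h import *
st()
im=vision.grab_frame("side")[:,:,::-1]
cv2.imwrite("pics/s2.png",cv2.resize(im[160:320,115:285],(680,600)))
E
```

```text
t 9.65 theta 0.099 zL 8.3 zR 13.2 yb 0.2 xb -0.3 axis_y@17 -0.4 F [  1.5   0.3 -15.6] M [-1.01 -0.35 -0.13] grip 104 open 0.0422
```

View pics/s2.png

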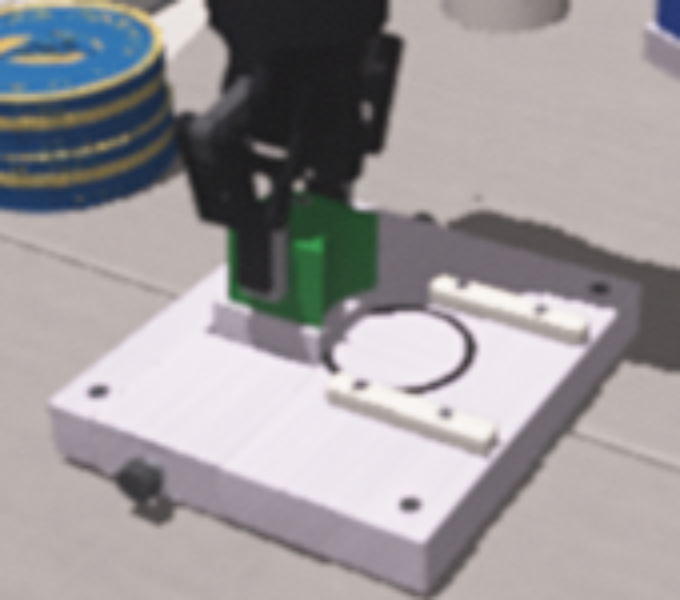

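The metal shank shows below the head (about (265,335)) and the jig is flat. The pull has grown to 15.6 N, so I'll let the pivot side sink a little more on the next swings.

```bash
python3 -m pendant '[[0,0.8,-0.3,0.025,0,0],[0,0.8,-0.4,0.025,0,0],[0,0.8,-0.5,0.025,0,0],[0,0.8,-0.5,0.025,0,0],[0,0.8,-0.5,0.025,0,0],[0,0.8,-0.5,0.025,0,0],[0,0.7,-0.5,0.025,0,0],[0,0.7,-0.5,0.025,0,0],[0,0,0,0,0,0],[0,0,0,0,0,0]]' >/dev/null
python3 -c "
from h import *
st()"
```

```text
t 10.95 theta -0.100 zL 18.2 zR 13.2 yb -0.3 xb 0.4 axis_y@17 -0.2 F [-2.2 -2.   3.9] M [-1.03  0.43 -0.02] grip 106 open 0.0423
```

```bash
python3 -m pendant '[[0,-0.8,-0.5,-0.025,0,0],[0,-0.8,-0.5,-0.025,0,0],[0,-0.8,-0.5,-0.025,0,0],[0,-0.8,-0.5,-0.025,0,0],[0,-0.8,-0.5,-0.025,0,0],[0,-0.8,-0.5,-0.025,0,0],[0,-0.8,-0.5,-0.025,0,0],[0,-0.8,-0.6,-0.025,0,0],[0,0,0,0,0,0],[0,0,0,0,0,0]]' >/dev/null
python3 -c "
from h import *
st()"
```

```text
t 12.20 theta 0.102 zL 16.6 zR 21.7 yb 1.8 xb 0.5 axis_y@17 2.0 F [0.2 5.3 1.4] M [ 1.28 -0.15  0.  ] grip 106 open 0.0427
```

```bash
python3 -m pendant '[[0,0.6,-0.6,0.025,0,0],[0,0.6,-0.6,0.025,0,0],[0,0.6,-0.6,0.025,0,0],[0,0.6,-0.6,0.025,0,0],[0,0.6,-0.6,0.025,0,0],[0,0.6,-0.6,0.025,0,0],[0,0.6,-0.6,0.025,0,0],[0,0.6,-0.6,0.02,0,0],[0,0,0,0,0,0],[0,0,0,0,0,0]]' >/dev/null
python3 - <<'E'
from h import *
st()
E
```

```text
t 13.45 theta -0.095 zL 26.1 zR 21.3 yb -1.7 xb -0.1 axis_y@17 -2.3 F [-0.2  0.6 -2.6] M [ 0.16 -0.02  0.06] grip 106 open 0.0427
```

The measured force is now just the block's weight, so it's free. Level it and lift.

```bash
python3 -m pendant '[[0,-0.4,-1,-0.024,0,0],[0,-0.4,-1,-0.024,0,0],[0,-0.4,-1,-0.024,0,0],[0,-0.4,-1,-0.023,0,0],[0,0,-2,0,0,0],[0,0,-3,0,0,0],[0,0,-3,0,0,0],[0,0,-3,0,0,0],[0,0,-3,0,0,0],[0,0,-2,0,0,0],[0,0,0,0,0,0],[0,0,0,0,0,0],[0,0,0,0,0,0],[0,0,0,0,0,0]]' >/dev/null
python3 - <<'E'
from h import *
st()
im=vision.grab_frame("side")[:,:,::-1]
cv2.imwrite("pics/s3.png",cv2.resize(im[160:320,115:285],(680,600)))
E
```

```text
t 15.20 theta -0.000 zL 43.6 zR 43.6 yb 0.4 xb -0.2 axis_y@17 0.4 F [-0.1 -0.6 -2.3] M [-0.02 -0.02 -0.03] grip 106 open 0.0427
```

View pics/s3.png

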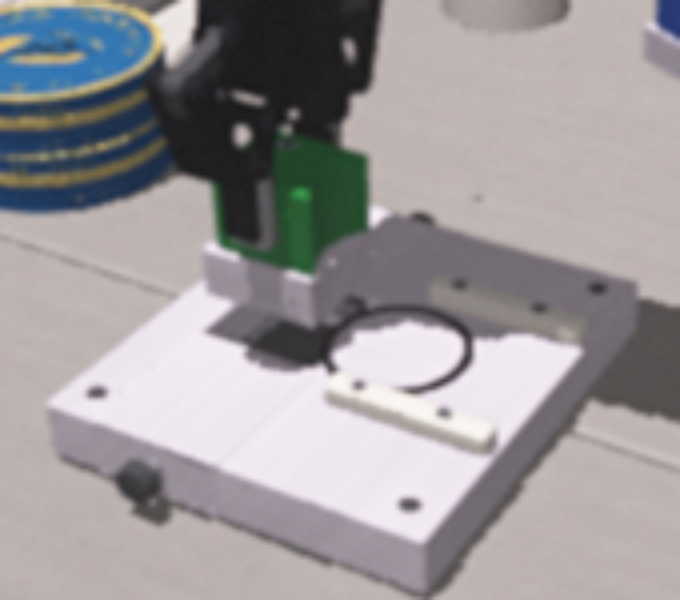

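The whole shank is out, its underside at about (265,310) above the dark pocket. The block is level, and the jig is flat and hasn't moved. Handing in.

```bash
python3 -c "
from cell import ticket
print(ticket.hand_in())"
```

```text
the job is handed in; nothing more can be done
None
```

I rocked the green block free and handed the job in with it held level about 2 cm above the jig, straight over its pocket. The jig looks flat and unmoved in the last picture, and the verdict was not shown to me.

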